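# Key and mount a conveyor drive sprocket

### The arm

A 7-joint arm with a two-finger parallel gripper is mounted at the origin on the work surface. World frame = base frame: x ahead of the robot, y to its left, z up, the work surface at z = 0. Lengths are in m, angles in rad, forces in N, time in s.
With the tool pointing down it reaches from about 0.425 to 0.925 m from the base axis. Payload 6.8 kg.
Tool frame: the origin (TCP) lies on the centre line of the jaws, within the pads' length; the fingertips stand 8 mm ahead of it and the grasp point (between the pads) lies 11 mm behind it (bot.tips_ahead is the distance from the TCP to the fingertips, in m); z points along the fingers, y is the line along which they close (so a half turn about z gives the same grasp; the last joint's range is limited). The gripper opens to 85 mm and grips with 20 to 120 N. Pads are 22 mm wide; open, the fingers measure 114 mm over their backs; the gripper's body (76 mm by 85 mm) begins 54 mm behind the grasp point. The pads swing forward as they close: fully open they stand 13 mm farther back than shut.
Start: joints at [-1.209, 0.477, 0.022, 1.555, -0.011, 1.109, -0.083], TCP at [0.306, 0.602, 0.239] pointing down, gripper open.
Joint ranges: [-2.96, 2.96], [-0.34, 2.1], [-1.41, 1.46], [0.24, 2.44], [-1.37, 4.51], [0.17, 1.92], [-2.96, 2.96]. Speed limits (rad/s): [2.39, 2.39, 3.14, 3.14, 3.14, 3.14, 3.14].

### API

Orientations are given as a unit quaternion [w, x, y, z].
In Python, from station import bot gives the robot as it stands.
- The arm moves only by the tool send_rows, never from a script. Its argument "deltas" is text: rows parted by semicolons, each of 4 numbers parted by spaces: the shift along the tool's x, y, z in m, then the turn about the tool's z in degrees. In form: x y z spin; .... A call has 1 to 5 rows; each row is the pose to reach, as a shift and turn from the pose commanded when the call began, along the tool's axes at that moment; what a row does not reach only later rows make up. A row lasts 1/10 s, in which the tool goes at most 50 mm and 8.59 degrees, less where a joint would pass 70% of its speed; a pose out of reach is approached as far as the arm can. A call with a gripper value outside its range is refused whole. "claw" is the opening, from 0 (shut) to 1 (fully open), set as the call begins (left out, the last holds). The fingers move at their own pace and stop on an object; "force" is the grip in N (left out, the last holds). Time passes only in rows, so rows that repeat a pose let the fingers close. It gives the time, the measured TCP pose, the force, the opening and the grip force at its end, in the units of the state.
- bot.get_obs(): the state, without advancing time (a new reading comes with each control period).
- bot.read_camera(name): name is "scene" or "top"; returns a dict with "img" (480x640x3 uint8, red, green, blue), "depth" (480x640 float32, m along the optical axis (not along the pixel's ray), 0 where there is no reading), "fx", "fy", "cx", "cy" (pixels), "camera_from_world" (4x4, takes a point from world to camera coordinates). Camera axes: x right, y up, looking along -z (the intrinsics and any distortion apply to the point x, -y, -z); pixel columns grow to the right and rows downward; lengths in m; the calibration is good to about 2 mm. A picture is of the moment at which its call begins.
- bot.hand_in(): hands the job in; it is judged then, once.
Trained networks look in a picture, given as the dict that the camera call returned (one of the last four; its "shot" number tells which), for a name from the list of things; names that differ only in an ending like _2 or _b are one class to them, and where a whole thing is asked for, a point or a joint stands for the part that bears it (a point fixed in the world has none). Each returns a list of dicts, best first, with "confidence" (0 to 1); they miss things now and then, are a little off and sometimes report something else, mostly with a low value. They report only what shows in the picture. A call takes as long as a camera call. They do not tell look-alikes from the thing itself.
- bot.masks_of(picture, query): "mask" (480x640 bool, what is visible of it).
- bot.landmark_of(picture, query): "xyz" ([x, y, z] in m, in world coordinates, good to about 4 mm: a listed point, or the origin of a listed thing).
The state is a dict: "t": time; "q": joint angles; "joint_vel": joint speeds; "joint_torque": joint torques, N m; "eef_pos": TCP position; "tool_rot": TCP orientation; "contact_force": force on the tool from outside, world axes, zero at the start; "torque": the same for the moment, N m; "gripper_width": opening from 0.0 (shut) to 1.0 (fully open); "grasp_force": force on a finger pad.
Only numpy, scipy, OpenCV 4.12 (cv2) and the standard library are available. Lean on these libraries where they do the work, as an engineer would, in place of code of your own. Each camera call takes 0.05 s, during which the arm holds its last target. There are 200 camera calls.

### The job

Mount the white drive sprocket on its shaft: lay the large bright steel key flat into the slot on top of the shaft so that it sits fully down, turn the sprocket until its red-marked tooth points straight up, and slide it along the shaft over the key until it is fully home against the shoulder. Leave the key seated, and leave the other parts and tools on the table where they are.

Things in the scene. Friction and masses are not known exactly. Their poses are not given: they have to be found in the camera images.
- stand: Fixed stand, moved between runs. A 60 mm steel shaft lies level along its y, axis 110 mm over the table; it cannot turn. Green pillow block at y=+105 mm (241 mm across x), dark clamp at y=+222 (top 171) on rails at y +56 to +285. Origin: on the table below the slot's middle, z up. Along y: shaft's free end -140, slot -33.5 to +33.5, shoulder collar from +36. All clear around the shaft for y under +50.
- key_seat (a point): Middle of the floor of the key slot on top of the shaft, 133 mm above the table at the stand's x = y = 0, axes as the stand's. The slot is 67 mm long (along y) and 20 mm wide with 1 to 2 mm broken edges; its floor is 7 mm below the top line of the shaft, about 4.7 mm below the slot's side edges.
- key: Large parallel key of bright steel, loose on the table: 63 mm long (its x), 18 mm wide (y), 11 mm high, both ends fully rounded, about 95 g. Origin: centre of the underside, z up. Either way round in the slot is right; seated, its underside is 133 mm and its top 144 mm above the table, 4 mm proud of the shaft's top.
- sprocket (a joint): Position (m) of the white plastic sprocket, already threaded on the shaft's free end: 0 farthest out, 0.102 fully home on the shoulder, growing towards the stand's +y. Inner face at stand y = value - 0.066, outer end (boss) at y = value - 0.132. Starts 0 to 0.02. Slides with about 2 N of friction, stays where left; a key that misses the keyway stops it near 0.036.
- sprocket_turn (a joint): Angle (rad) of the sprocket about the shaft: 0 with its keyway and red-marked tooth straight up, positive when that tooth leans to the stand's +x. Starts 0.25 to 0.75. Turns with about 0.06 N m of friction and stays where left. The bore's keyway is 20.4 mm wide, its bottom 35.2 mm from the axis; the key's round end guides it in from up to about 0.06 rad off.
- timing_mark (a point): Middle of the tip of the red-marked tooth, over the keyway: 69 mm from the shaft's axis, 23 mm from the sprocket's inner face. 6 teeth 60 degrees apart, tip radius 69 mm, root radius 54 mm, each 16 mm wide near the tip, 24 mm at the root; toothed part 46 mm long from the inner face, then a boss of 92 mm diameter, 20 mm long, to the outer end. Bore 61 mm, 0.45 kg.
- small_key: A smaller black key, 50 x 10 x 8 mm, loose on the table, not for this shaft. It and the large key may have changed places. Leave alone.
- collar: Dark steel shaft collar, 88 mm diameter, 61 mm bore, 19 mm high, lying loose on the table. Origin: centre of the underside. Leave alone.
- spanner: Steel spanner lying loose on the table, 200 mm long along its x, 8 mm high. Origin: centre of the underside. Leave alone.
- mallet: Mallet with a rubber head and wooden handle, 280 mm long along its x, lying loose. Origin: below its middle. Leave alone.
There are look-alikes about, which are no part of the job. Of the things that look like the key, the smallest one is meant.

How it is judged:
By the outcome, as a careful person would: the job done as asked, in the order asked, and still so for the second after the job is handed in, with the robot touching nothing.
It also fails if it takes over 72 s, if anything falls off the work surface, if the arm or the gripper's body presses on something with over 40 N, if the wrist force passes 120 N, or if a joint passes its speed limit or range.

## Working session

There is one attempt and no reset: what is moved stays moved. The work goes in short steps, Python scripts to look and compute and a tool call to move; the robot and the scene stay as the last step left them, time stands still between calls to the robot, and variables do not carry over. Pictures are saved under pics/ and viewed, at most 10 in all, crops included, and the job is handed in when it is done.

Besides the shell and the picture viewer there is one more tool, called after "Request:" by a JSON object that holds its "op" and its "data", one argument or row to a line. send_rows: Moves the arm, as the interface text tells. Its arguments: {"type":"object","properties":{"deltas":{"type":"string"},"claw":{"type":"number"},"force":{"type":"number"}},"required":["deltas"]}

```bash
mkdir -p pics; ls; cat > h.py <<'E'
import numpy as np,cv2
from station import bot
def pix2w(p,u,v,d):
    X=np.array([(u-p['cx'])/p['fx']*d,-(v-p['cy'])/p['fy']*d,-d,1+0*d])
    return np.linalg.inv(p['camera_from_world'])@X
def cloud(p):
    v,u=np.mgrid[:480,:640]
    d=p['depth'].ravel().astype(float)
    return pix2w(p,u.ravel(),v.ravel(),d)[:3].T.reshape(480,640,3)
E
python3 - <<'E'
from h import *
for n in ['top','scene']:
    p=bot.read_camera(n)
    cv2.imwrite(f'pics/{n}0.png',p['img'][:,:,::-1])
    C=cloud(p); np.savez(f'{n}0.npz',C=C,img=p['img'],d=p['depth'],T=p['camera_from_world'],k=[p['fx'],p['fy'],p['cx'],p['cy']])
    print(n,[k for k in p if k not in('img','depth')],p['fx'],p['cx'],np.linalg.inv(p['camera_from_world'])[:3].round(2).tolist())
    for q in ['key','small_key','key_seat','timing_mark','stand','collar','spanner','mallet']:
        print(q,[(np.round(r['xyz'],3).tolist(),round(r['confidence'],2)) for r in bot.landmark_of(p,q)])
print(bot.get_obs())
E
```

```text
pics
top ['fx', 'fy', 'cx', 'cy', 'camera_from_world', 'shot'] 467.0809878541771 311.53561432402415 [[-0.01, 0.99, -0.14, 0.37], [-1.0, -0.01, -0.0, 0.01], [-0.0, 0.13, 0.99, 1.46]]
key [([0.539, -0.179, 0.006], 0.54), ([0.62, -0.267, -0.005], 0.46)]
small_key [([0.463, -0.279, -0.002], 0.62), ([0.416, 0.511, -0.001], 0.54)]
key_seat [([0.559, 0.038, 0.127], 0.83)]
timing_mark [([0.591, -0.023, 0.175], 0.92)]
stand [([0.556, 0.045, -0.001], 0.88)]
collar [([0.374, -0.193, 0.002], 0.86), ([0.618, -0.267, -0.004], 0.39)]
spanner []
mallet [([0.414, 0.509, -0.002], 0.81)]
scene ['fx', 'fy', 'cx', 'cy', 'camera_from_world', 'shot'] 508.3735673886162 313.0715316829392 [[0.76, -0.4, 0.52, 1.2], [0.65, 0.45, -0.61, -0.73], [0.01, 0.8, 0.6, 0.88]]
key [([0.737, -0.133, -0.003], 0.78), ([0.539, -0.176, -0.005], 0.65), ([0.623, -0.269, 0.002], 0.5)]
small_key [([0.464, -0.278, -0.003], 0.61)]
key_seat []
timing_mark [([0.591, -0.024, 0.173], 0.91)]
stand [([0.564, 0.041, 0.0], 0.68)]
collar [([0.374, -0.19, 0.004], 0.63)]
spanner [([0.41, -0.456, -0.001], 0.9)]
mallet [([0.416, 0.507, 0.002], 0.97)]
{'t': 0.9, 'q': array([-1.20908975,  0.47694519,  0.0223889 ,  1.55541393, -0.01149173,
        1.10926771, -0.08308053]), 'joint_vel': array([ 0.0002061 , -0.00049629,  0.00051096, -0.00114614, -0.00046836,
        0.00194138,  0.00020804]), 'joint_torque': array([-1.24411061e-03, -5.96324015e+01,  1.60570689e+00, -2.81558436e+01,
        1.24409114e-02,  1.50533557e-03,  1.28807194e-06]), 'eef_pos': array([0.30558137, 0.6018923 , 0.23933858]), 'tool_rot': array([9.61528426e-07, 2.32743211e-01, 9.72538223e-01, 4.75504770e-05]), 'contact_force': array([-0.39680459, -0.12053188, -0.09714041]), 'torque': array([-0.00520237,  0.03394892, -0.09687139]), 'grasp_force': 0.0, 'gripper_width': 0.9937106863794621}
```

View pics/top0.png

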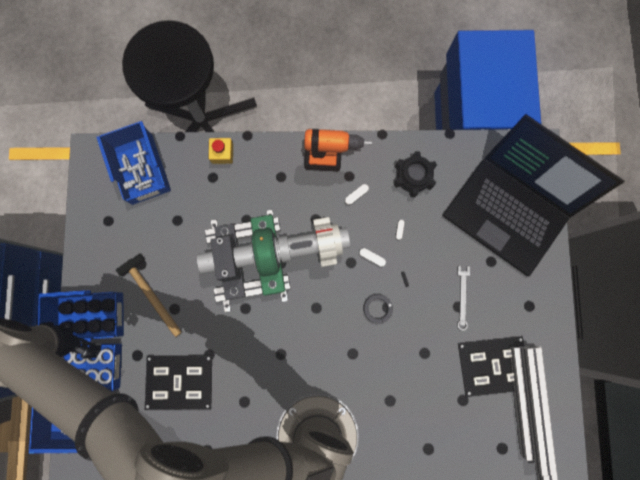

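View pics/scene0.png

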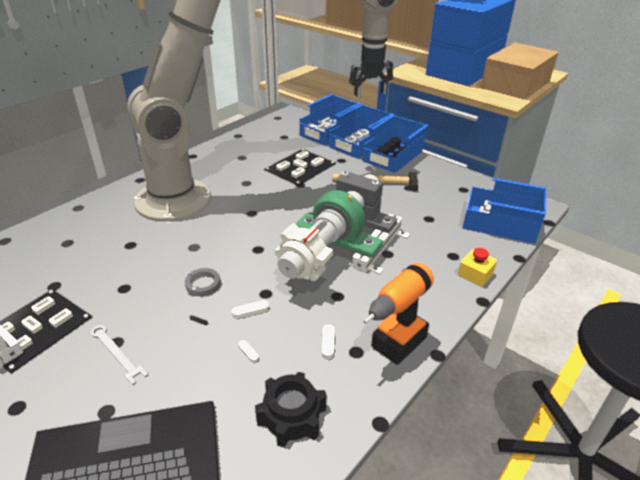

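The top view shows three bright round-ended keys at about (357,193), (373,257) and (401,229). The last looks smallest. The shaft runs from (350,238) to (200,262), with the red tooth at about (322,228). Next I'll measure these precisely.

```bash
cat > m.py <<'E'
from h import *
for n in ['top','scene']:
    z=np.load(f'{n}0.npz');C=z['C'];img=z['img'];T=z['T'];k=z['k']
    O=np.linalg.inv(T)[:3,3]
    # keys: bright unsaturated pixels, ray/plane at z=0.011
    hsv=cv2.cvtColor(img,cv2.COLOR_RGB2HSV)
    v,u=np.mgrid[:480,:640]
    R=np.linalg.inv(T)[:3,:3]@np.array([(u-k[2])/k[0],-(v-k[3])/k[1],-1+0*u],float).reshape(3,-1)
    R=R.T.reshape(480,640,3)
    for zp in [0.011]:
        P=O+R*((zp-O[2])/R[...,2])[...,None]
        for c in [(.62,-.268),(.539,-.178),(.737,-.133)]:
            m=(np.hypot(P[...,0]-c[0],P[...,1]-c[1])<.06)
            b=(m&(hsv[...,2]>(185))&(hsv[...,1]<60)).astype(np.uint8)
            nn,l,st,ce=cv2.connectedComponentsWithStats(b)
            i=1+np.argmax(st[1:,4]); q=P[l==i][:,:2].astype(np.float32)
            r=cv2.minAreaRect(q*1000); pc=np.linalg.svd(q-q.mean(0),full_matrices=0)[2][0]
            zz=C[l==i][:,2]
            print(n,c,len(q),np.round(r[0],1),np.round(r[1],1),'pca',np.degrees(np.arctan2(pc[1],pc[0])).round(1),'mean',q.mean(0).round(4),'z',np.percentile(zz,[10,50,90]).round(4), np.median(hsv[...,2][m]))
    # table depth check
    m=(abs(C[...,0]-.45)<.03)&(abs(C[...,1]+.05)<.03);print('tablez',np.median(C[m][:,2]))
    np.save(n+'R.npy',R)
E
python3 m.py
python3 - <<'E'
import cv2,numpy as np
a=cv2.imread('pics/top0.png')[180:310,190:410];b=cv2.imread('pics/scene0.png')[170:370,230:430]
a=cv2.resize(a,None,fx=3.6,fy=3.6,interpolation=cv2.INTER_CUBIC);cv2.imwrite('pics/a.png',a)
b=cv2.resize(b,None,fx=3,fy=3,interpolation=cv2.INTER_CUBIC);cv2.imwrite('pics/b.png',b)
E
```

```text
top (0.62, -0.268) 101 [ 623.4 -266.9] [17.3 59.6] pca 169.5 mean [ 0.6236 -0.2668] z [0.0076 0.0116 0.0156] 124.0
top (0.539, -0.178) 209 [ 536.8 -177.8] [85.1 25.1] pca -120.3 mean [ 0.5364 -0.1781] z [0.0112 0.0159 0.0197] 125.0
top (0.737, -0.133) 195 [ 738.6 -132.6] [25.1 85.6] pca 127.9 mean [ 0.7392 -0.1333] z [0.012  0.0162 0.0206] 124.0
tablez 0.0005834404376339197
scene (0.62, -0.268) 1846 [ 620.1 -268.3] [119.4 116.5] pca -103.2 mean [ 0.6208 -0.2693] z [-0.003  -0.0007  0.0072] 218.0
scene (0.539, -0.178) 1248 [ 539.6 -180.1] [118.5 115.5] pca 1.5 mean [ 0.5392 -0.1805] z [-0.0028 -0.0005  0.0147] 216.0
scene (0.737, -0.133) 1666 [ 737.2 -133. ] [118.3 115.2] pca -111.7 mean [ 0.7362 -0.1338] z [-0.003  -0.0004  0.0143] 215.0
tablez -0.0010430794374498564
```

View pics/a.png

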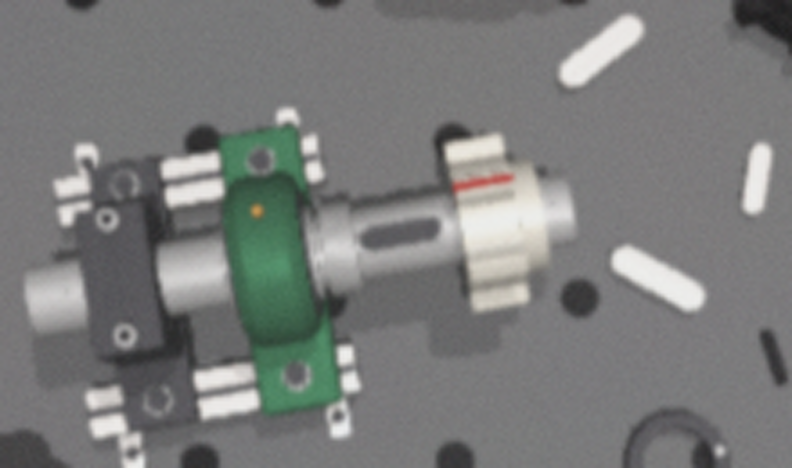

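View pics/b.png

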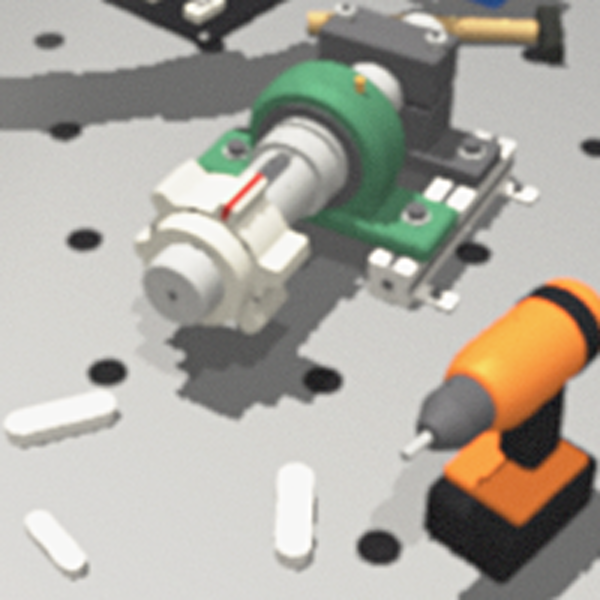

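The scene crop confirms the smallest bright key at crop position (55,543), and the red tooth leaning towards world +x. Next is a fit of the stand axis, the slot and the key.

```bash
cat > f.py <<'E'
from h import *
from scipy.optimize import least_squares
def shots(n,k=3):
    ps=[bot.read_camera(n) for _ in range(k)]
    p=dict(ps[-1]); p['img']=np.mean([q['img'] for q in ps],0).astype(np.uint8)
    d=np.stack([q['depth'] for q in ps]); p['depth']=np.median(d,0); return p
def rays(p):
    T=np.linalg.inv(p['camera_from_world']);v,u=np.mgrid[:480,:640]
    R=T[:3,:3]@np.array([(u-p['cx'])/p['fx'],-(v-p['cy'])/p['fy'],-1+0*u],float).reshape(3,-1)
    return T[:3,3],R.T.reshape(480,640,3)
def plane(p,z):
    O,R=rays(p); return O+R*((z-O[2])/R[...,2])[...,None]
if __name__=='__main__':
  pts=[];P={n:shots(n) for n in('top','scene')}
  import pickle;pickle.dump(P,open('P.pkl','wb'))
  for n,p in P.items():
    C=cloud(p); hsv=cv2.cvtColor(p['img'],cv2.COLOR_RGB2HSV)
    pl=plane(p,.011)
    m=(np.hypot(pl[...,0]-.622,pl[...,1]+.268)<.05)
    th=170 if n=='top' else 237
    b=(m&(hsv[...,2]>th)).astype(np.uint8);nn,l,st,ce=cv2.connectedComponentsWithStats(b);i=1+np.argmax(st[1:,4]);q=pl[l==i][:,:2]
    pc=np.linalg.svd(q-q.mean(0),full_matrices=0)[2][0];r=cv2.minAreaRect((q*1000).astype(np.float32))
    print(n,'key',len(q),q.mean(0).round(4),np.degrees(np.arctan(pc[1]/pc[0])).round(1),np.round(r[0],1),np.round(r[1],1))
    yaw0=np.arctan2(-24*0+.0,1)
    # cylinder fit, per camera; stand y axis dir = (-sin a, cos a)
    def loc(x,a,bx,by): 
        X=x-np.array([bx,by,0]);return np.stack([X[...,0]*np.cos(a)+X[...,1]*np.sin(a),-X[...,0]*np.sin(a)+X[...,1]*np.cos(a),X[...,2]],-1)
    a=np.arctan2(24,150);a=[a,.559,.038,.11];
    for it in range(8):
        for sg in ([-1,1] if it==0 else [1]):
            L=loc(C,*([sg*a[0]]+a[1:3])); rr=np.hypot(L[...,0],L[...,2]-a[3])
            s=(rr<(.042 if it<4 else .036))&(rr>.022)&(L[...,2]>.1)&(((L[...,1]>-.04)&(L[...,1]<.03))|((L[...,1]>.14)&(L[...,1]<.19)))&(hsv[...,1]<60)
            f=lambda t:np.hypot((lambda K:K[:,0])(loc(C[s],t[0],t[1],a[2])),C[s][:,2]-t[2])-.03
            o=least_squares(f,[sg*a[0],a[1],a[3]],loss='soft_l1',f_scale=.003)
            if it==0: print('sg',sg,o.cost,o.x,s.sum()); best=o if sg==-1 or o.cost<best.cost else best; o=best
        a=[o.x[0],o.x[1],a[2],o.x[2]]
    print('axis',a,s.sum(),np.std(f(o.x)))
    L=loc(plane(p,.14),a[0],a[1],a[2])
    g=cv2.cvtColor(p['img'],cv2.COLOR_RGB2GRAY)
    for y in np.arange(-.06,.07,.004):
        w=(abs(L[...,0])<.006)&(abs(L[...,1]-y)<.003); print(round(y*1000),g[w].mean().round(0) if w.any() else None,end='; ')
    print()
E
python3 f.py
```

```text
top key 111 [ 0.6232 -0.2667] -11.3 [ 623.7 -267. ] [18.8 60.2]
sg -1 0.002920411556940223 [-0.06688305  0.56187084  0.10867048] 529
sg 1 0.002288844704227001 [0.16784064 0.56152268 0.10966615] 821
axis [np.float64(0.1675742526651536), np.float64(0.5615379059227769), 0.038, np.float64(0.10944858822726818)] 791 0.002499831275255787
-60 233.0; -56 233.0; -52 233.0; -48 229.0; -44 206.0; -40 188.0; -36 197.0; -32 196.0; -28 161.0; -24 111.0; -20 96.0; -16 96.0; -12 96.0; -8 95.0; -4 93.0; 0 96.0; 4 96.0; 8 94.0; 12 92.0; 16 93.0; 20 95.0; 24 94.0; 28 93.0; 32 103.0; 36 131.0; 40 167.0; 44 186.0; 48 199.0; 52 197.0; 56 202.0; 60 205.0; 64 198.0; 68 183.0; 
scene key 183 [ 0.6227 -0.2665] -11.2 [ 622.2 -266.3] [18.3 62.5]
sg -1 0.0010057066102988515 [-0.10596994  0.56018042  0.10747506] 264
sg 1 0.0003741993600267643 [0.16744555 0.56138243 0.10763046] 303
axis [np.float64(0.16738885897094763), np.float64(0.5616058689005188), 0.038, np.float64(0.10724090936626925)] 311 0.0020553992847798653
-60 118.0; -56 115.0; -52 156.0; -48 187.0; -44 193.0; -40 188.0; -36 185.0; -32 188.0; -28 188.0; -24 193.0; -20 186.0; -16 192.0; -12 185.0; -8 190.0; -4 165.0; 0 147.0; 4 132.0; 8 129.0; 12 130.0; 16 124.0; 20 126.0; 24 128.0; 28 133.0; 32 142.0; 36 162.0; 40 166.0; 44 157.0; 48 198.0; 52 230.0; 56 235.0; 60 235.0; 64 235.0; 68 235.0;
```

```bash
cat > g.py <<'E'
from h import *
A=.1675; OX=np.array([.5607,.0429])
def S(x,y,z): return [OX[0]+x*np.cos(A)-y*np.sin(A),OX[1]+x*np.sin(A)+y*np.cos(A),z]
from scipy.spatial.transform import Rotation as Ro
def go(xyz,yaw):
    o=bot.get_obs();w,x,y,z=o['tool_rot'];R=Ro.from_quat([x,y,z,w]).as_matrix()
    d=R.T@(np.array(xyz)-o['eef_pos']);y0=np.degrees(np.arctan2(R[1,0],R[0,0]))
    s=-((yaw-y0+180)%360-180)
    print('delta mm',(d*1000).round(1),'spin',round(s,1),'| t',round(o['t'],2),'pos',o['eef_pos'].round(4),'yaw',round(y0,2),'F',o['contact_force'].round(1),'w',round(o['gripper_width'],3),'gf',round(o['grasp_force'],1),'tilt',R[:2,2].round(3),'q',o['q'].round(2))
E
python3 -c "
from g import *
print(bot.tips_ahead)
go([.623,-.2667,.10],168.8)"
```

```text
0.008
delta mm [-676.2 -630.8  139.3] spin -15.7 | t 1.2 pos [0.3056 0.6019 0.2393] yaw 153.08 F [-0.6  0.7 -0. ] w 0.998 gf 0.0 tilt [ 0. -0.] q [-1.21  0.48  0.02  1.56 -0.01  1.11 -0.08]
```

Request:
{"op": "send_rows", "data": {
  "deltas": "-0.18 -0.17 -0.06 -8;-0.36 -0.34 -0.06 -15.7;-0.5 -0.45 -0.06 -15.7;-0.6 -0.55 -0.06 -15.7;-0.676 -0.631 -0.06 -15.7",
  "claw": 0.5
}}

```text
t: 1.7
eef_pos: [0.3922, 0.3673, 0.266]
tool_rot: [0.0, 0.098, 0.995, 0.0]
contact_force: [0.3, -0.0, 0.1]
gripper_width: 0.5
grasp_force: 0.0
```

```bash
python3 -c "
from g import *
go([.623,-.2667,.10],168.8)"
```

```text
delta mm [-349.8 -577.1  165.7] spin -0.0 | t 1.7 pos [0.3922 0.3673 0.266 ] yaw 168.77 F [ 0.3 -0.   0.1] w 0.5 gf 0.0 tilt [0.001 0.001] q [-0.89  0.22  0.03  1.86 -0.01  1.06  0.51]
```

Request:
{"op": "send_rows", "data": {
  "deltas": "-0.35 -0.577 -0.03 0;-0.35 -0.577 -0.03 0;-0.35 -0.577 -0.03 0;-0.35 -0.577 -0.03 0;-0.35 -0.577 -0.03 0"
}}

```text
t: 2.2
eef_pos: [0.4775, 0.1326, 0.2772]
tool_rot: [0.0, 0.098, 0.995, 0.0]
contact_force: [1.7, -0.3, 0.7]
gripper_width: 0.5
grasp_force: 0.0
```

```bash
python3 -c "
from g import *
go([.623,-.2667,.10],168.8)"
```

```text
delta mm [-220.3 -363.6  177.1] spin -0.0 | t 2.2 pos [0.4775 0.1326 0.2772] yaw 168.79 F [ 1.7 -0.3  0.7] w 0.5 gf 0.0 tilt [0.001 0.001] q [-0.57  0.14  0.2   1.94 -0.03  1.07  1.01]
```

Request:
{"op": "send_rows", "data": {
  "deltas": "-0.22 -0.363 0.0 0;-0.22 -0.363 0.0 0;-0.22 -0.363 0.0 0;-0.22 -0.363 0.0 0;-0.22 -0.363 0.0 0"
}}

```text
t: 2.7
eef_pos: [0.563, -0.1022, 0.277]
tool_rot: [0.0, 0.098, 0.995, 0.0]
contact_force: [0.8, 0.0, 0.1]
gripper_width: 0.5
grasp_force: 0.0
```

```bash
python3 -c "
from g import *
go([.623,-.2667,.10],168.8)"
```

```text
delta mm [ -90.7 -149.8  177.1] spin 0.0 | t 2.7 pos [ 0.563  -0.1022  0.277 ] yaw 168.8 F [0.8 0.  0.1] w 0.5 gf 0.0 tilt [0.001 0.   ] q [-0.23  0.28  0.37  1.78 -0.11  1.1   1.55]
```

Request:
{"op": "send_rows", "data": {
  "deltas": "-0.091 -0.15 0.1 0;-0.091 -0.15 0.14 0;-0.091 -0.15 0.2 0;-0.091 -0.15 0.2 0;-0.091 -0.15 0.22 0"
}}

```text
t: 3.2
eef_pos: [0.6176, -0.2513, 0.0898]
tool_rot: [0.001, 0.098, 0.995, -0.0]
contact_force: [1.4, 0.5, -0.3]
gripper_width: 0.496
grasp_force: 0.0
```

```bash
cat > c.py <<'E'
from f import *
import sys
p=shots('scene',1)
C=cloud(p);cv2.imwrite(f'pics/{sys.argv[1]}.png',cv2.resize(p['img'][int(sys.argv[3]):int(sys.argv[3])+160,int(sys.argv[2]):int(sys.argv[2])+160,::-1],None,fx=3.5,fy=3.5,interpolation=cv2.INTER_CUBIC))
E
python3 c.py k1 170 270; python3 -c "
from g import *
go([.623,-.2667,.01],168.8)"
```

```text
delta mm [-13.  -10.9  70.7] spin -0.2 | t 3.25 pos [ 0.6131 -0.2534  0.0808] yaw 168.58 F [-0.4 -2.5 -4.4] w 0.506 gf 0.0 tilt [-0.01  -0.001] q [ 0.06  0.66  0.33  1.71 -0.27  0.83  1.89]
```

View pics/k1.png

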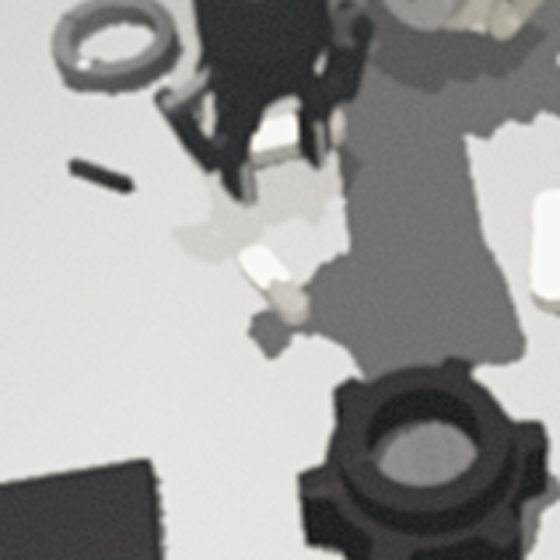

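The crop shows the open gripper above and behind the small bright key (crop about 275,285). It was still moving when the picture was taken, so I'll let it settle.

Request:
{"op": "send_rows", "data": {
  "deltas": "-0.005 0 0.03 0;-0.005 0 0.03 0;-0.005 0 0.03 0"
}}

```text
t: 3.55
eef_pos: [0.6216, -0.2499, 0.061]
tool_rot: [-0.0, 0.098, 0.995, 0.0]
contact_force: [-0.0, -0.0, 0.9]
gripper_width: 0.503
grasp_force: 0.0
```

```bash
python3 -c "
from g import *
go([.623,-.2667,.01],168.8)"
```

```text
delta mm [ -4.6 -16.2  51. ] spin 0.0 | t 3.55 pos [ 0.6216 -0.2499  0.061 ] yaw 168.81 F [-0.  -0.   0.9] w 0.503 gf 0.0 tilt [-0.001  0.   ] q [ 0.07  0.69  0.32  1.71 -0.28  0.79  1.9 ]
```

Request:
{"op": "send_rows", "data": {
  "deltas": "-0.0045 -0.0162 0.025 0;-0.0045 -0.0162 0.048 0;-0.0045 -0.0162 0.048 0;-0.0045 -0.0162 0.048 0"
}}

```text
t: 3.95
eef_pos: [0.6239, -0.2667, 0.0147]
tool_rot: [0.001, 0.097, 0.995, 0.0]
contact_force: [1.3, -0.3, -0.5]
gripper_width: 0.506
grasp_force: 0.0
```

Request:
{"op": "send_rows", "data": {
  "deltas": "0 0 0 0;0 0 0 0;0 0 0 0;0 0 0 0;0 0 0 0",
  "claw": 0.1,
  "force": 40
}}

```text
t: 4.45
eef_pos: [0.6244, -0.267, 0.0151]
tool_rot: [0.001, 0.098, 0.995, -0.0]
contact_force: [-0.7, 1.5, 5.9]
gripper_width: 0.189
grasp_force: 39.0
```

```bash
python3 -c "
from g import *
go([.623,-.2667,.01],168.8)"
```

```text
delta mm [1.4 0.  5.1] spin 0.0 | t 4.45 pos [ 0.6244 -0.267   0.0151] yaw 168.8 F [-0.7  1.5  5.9] w 0.189 gf 39.0 tilt [ 0.003 -0.   ] q [ 0.11  0.76  0.3   1.7  -0.31  0.73  1.93]
```

Request:
{"op": "send_rows", "data": {
  "deltas": "0 0 0 0;0 0 0 0;0 0 0 0",
  "claw": 0.28
}}

```text
t: 4.75
eef_pos: [0.623, -0.2669, 0.0131]
tool_rot: [0.0, 0.098, 0.995, -0.0]
contact_force: [-0.2, 0.6, 0.1]
gripper_width: 0.281
grasp_force: 0.0
```

Request:
{"op": "send_rows", "data": {
  "deltas": "0 0 -0.003 0;0 0 -0.003 0;0 0 -0.003 0"
}}

```text
t: 5.05
eef_pos: [0.6231, -0.267, 0.016]
tool_rot: [0.0, 0.098, 0.995, -0.0]
contact_force: [-0.8, -0.2, -0.2]
gripper_width: 0.279
grasp_force: 0.0
```

Request:
{"op": "send_rows", "data": {
  "deltas": "0 0 0 0;0 0 0 0;0 0 0 0;0 0 0 0;0 0 0 0",
  "claw": 0.1
}}

```text
t: 5.55
eef_pos: [0.6231, -0.2671, 0.0161]
tool_rot: [0.0, 0.098, 0.995, -0.0]
contact_force: [-0.5, -0.2, 3.7]
gripper_width: 0.186
grasp_force: 39.2
```

```bash
python3 -c "
from g import *
go([.623,-.2667,.07],168.8)"
```

```text
delta mm [  0.2   0.4 -53.9] spin -0.0 | t 5.55 pos [ 0.6231 -0.2671  0.0161] yaw 168.78 F [-0.5 -0.2  3.7] w 0.186 gf 39.2 tilt [ 0. -0.] q [ 0.11  0.76  0.3   1.7  -0.31  0.73  1.93]
```

Request:
{"op": "send_rows", "data": {
  "deltas": "0 0 -0.03 0;0 0 -0.08 0;0 0 -0.13 0;0 0 -0.18 0;0 0 -0.22 0",
  "force": 60
}}

```text
t: 6.05
eef_pos: [0.6232, -0.2672, 0.2386]
tool_rot: [0.001, 0.098, 0.995, -0.0]
contact_force: [1.2, 0.2, -0.5]
gripper_width: 0.176
grasp_force: 58.7
```

```bash
python3 -c "
from g import *
go(S(0,0,.22),99.6)"
```

```text
delta mm [121.7 292.   18.3] spin 69.2 | t 6.05 pos [ 0.6232 -0.2672  0.2386] yaw 168.77 F [ 1.2  0.2 -0.5] w 0.176 gf 58.7 tilt [ 0.002 -0.001] q [ 0.04  0.5   0.39  1.57 -0.21  1.11  1.86]
```

Request:
{"op": "send_rows", "data": {
  "deltas": "0.02 0.04 0 8;0.04 0.09 0 16;0.06 0.14 0 24;0.08 0.19 0 32;0.1 0.24 0 40"
}}

```text
t: 6.55
eef_pos: [0.5737, -0.0264, 0.2354]
tool_rot: [-0.0, 0.433, 0.901, -0.0]
contact_force: [0.8, 0.3, -1.0]
gripper_width: 0.178
grasp_force: 58.8
```

```bash
python3 -c "
from g import *
go(S(0,0,.22),99.6)"
```

```text
delta mm [62.2 33.1 15.4] spin 29.0 | t 6.55 pos [ 0.5737 -0.0264  0.2354] yaw 128.64 F [ 0.8  0.3 -1. ] w 0.178 gf 58.8 tilt [-0.001  0.   ] q [-0.47  0.34  0.52  1.83 -0.2   1.02  0.8 ]
```

Request:
{"op": "send_rows", "data": {
  "deltas": "0.03 0.015 0 8;0.062 0.033 0 16;0.062 0.033 0.01 24;0.062 0.033 0.015 29;0.062 0.033 0.015 29"
}}

```text
t: 7.05
eef_pos: [0.5604, 0.041, 0.2197]
tool_rot: [-0.001, 0.643, 0.766, -0.001]
contact_force: [-0.0, -0.2, -0.7]
gripper_width: 0.177
grasp_force: 58.8
```

```bash
python3 c.py k2 250 140; python3 -c "
from g import *
go(S(0,0,.165),99.6)"
```

```text
delta mm [ 2.3  0.3 55.3] spin 0.5 | t 7.1 pos [0.5609 0.0406 0.2203] yaw 100.09 F [ 0.2 -0.1 -2. ] w 0.179 gf 58.8 tilt [-0.001 -0.001] q [-0.66  0.35  0.6   1.88 -0.23  0.98  0.22]
```

View pics/k2.png

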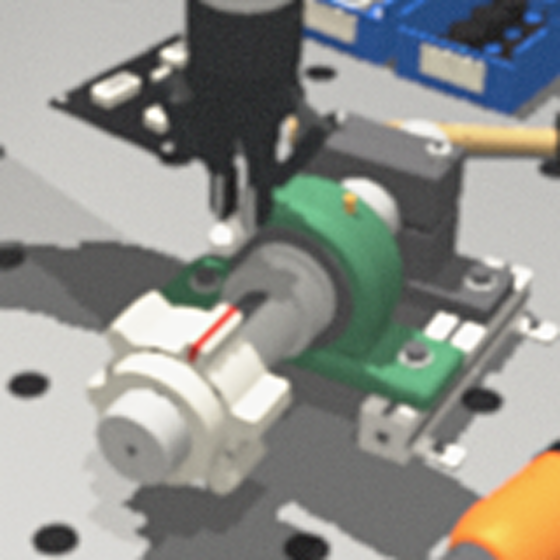

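The crop shows the key held level under the fingertips, with its front end at about (222,235). I'll compare that with the prediction and then descend.

```bash
python3 - <<'E'
from g import *
p=bot.read_camera('scene');o=bot.get_obs();T=p['camera_from_world']
def proj(w):
    c=T@np.r_[w,1];return np.round([p['cx']+p['fx']*c[0]/-c[2],p['cy']-p['fy']*c[1]/-c[2]],1)
e=o['eef_pos'];a=np.radians(99.8);u=np.array([np.cos(a),np.sin(a),0]);n=np.array([-u[1],u[0],0])
for z in(0,.011):
  print([ (proj(e+[0,0,-.0161+z]-u*.0315)-[250,140])*3.5, *[(proj(e+[0,0,-.0161+z]-u*.0225+n*s)-[250,140])*3.5 for s in(-.009,.009)]])
go(S(0,0,.157),99.6)
E
```

```text
[array([215.95, 252.7 ]), array([234.5 , 250.25]), array([211.4, 242.2])]
[array([216.3 , 239.05]), array([234.85, 236.6 ]), array([211.4 , 228.55])]
delta mm [ 2.6 -0.  63.7] spin 0.5 | t 7.15 pos [0.5612 0.0404 0.2207] yaw 100.09 F [ 0.6 -0.7 -1.3] w 0.18 gf 58.8 tilt [-0.001 -0.   ] q [-0.66  0.35  0.6   1.88 -0.23  0.98  0.22]
```

Request:
{"op": "send_rows", "data": {
  "deltas": "0.001 0 0.03 0.5;0.002 0 0.055 0.5;0.002 0 0.06 0.5;0.002 0 0.063 0.5;0.002 0 0.063 0.5"
}}

```text
t: 7.65
eef_pos: [0.5617, 0.0421, 0.1586]
tool_rot: [0.0, 0.646, 0.763, 0.0]
contact_force: [-0.7, -0.2, -1.1]
gripper_width: 0.178
grasp_force: 58.8
```

```bash
python3 -c "
from g import *
go(S(0,0,.149),99.6)"
```

```text
delta mm [ 0.9 -0.8  9.6] spin -0.1 | t 7.65 pos [0.5617 0.0421 0.1586] yaw 99.46 F [-0.7 -0.2 -1.1] w 0.178 gf 58.8 tilt [0.001 0.   ] q [-0.62  0.43  0.56  1.93 -0.3   0.86  0.26]
```

Request:
{"op": "send_rows", "data": {
  "deltas": "0.001 -0.001 0 0;0.001 -0.001 0.002 0;0.001 -0.001 0.004 0;0.001 -0.001 0.006 0;0.001 -0.001 0.007 0"
}}

```text
t: 8.15
eef_pos: [0.5598, 0.0433, 0.1507]
tool_rot: [-0.0, 0.646, 0.763, -0.0]
contact_force: [0.7, -0.4, -0.4]
gripper_width: 0.175
grasp_force: 58.8
```

```bash
python3 -c "
from g import *
go(S(0,0,.149),99.6)"
```

```text
delta mm [-0.6  0.8  1.7] spin -0.1 | t 8.15 pos [0.5598 0.0433 0.1507] yaw 99.47 F [ 0.7 -0.4 -0.4] w 0.175 gf 58.8 tilt [-0. -0.] q [-0.62  0.44  0.56  1.94 -0.31  0.84  0.27]
```

Request:
{"op": "send_rows", "data": {
  "deltas": "0 0.0005 0.001 0;0 0.0005 0.002 0;0 0.0005 0.003 0;0 0.0005 0.003 0"
}}

```text
t: 8.55
eef_pos: [0.5603, 0.0433, 0.149]
tool_rot: [-0.0, 0.646, 0.763, 0.0]
contact_force: [-5.7, 0.7, 11.8]
gripper_width: 0.177
grasp_force: 60.6
```

```bash
python3 -c "
from g import *
go(S(0,0,.149),99.6)"
```

```text
delta mm [-0.5  0.3  0. ] spin -0.2 | t 8.55 pos [0.5603 0.0433 0.149 ] yaw 99.45 F [-5.7  0.7 11.8] w 0.177 gf 60.6 tilt [-0.     0.001] q [-0.62  0.44  0.55  1.94 -0.31  0.84  0.27]
```

Request:
{"op": "send_rows", "data": {
  "deltas": "0 -0.0005 0 0;0 -0.0005 0 0;0 -0.0005 0 0;0 -0.0005 -0.03 0;0 -0.0005 -0.06 0",
  "claw": 0.35
}}

```text
t: 9.05
eef_pos: [0.5592, 0.0431, 0.2077]
tool_rot: [-0.001, 0.646, 0.763, -0.001]
contact_force: [-0.1, -0.2, -0.3]
gripper_width: 0.346
grasp_force: 0.0
```

```bash
python3 -c "
from g import *
go(S(0,0,.17),99.6)"
```

```text
delta mm [-0.4  1.5 37.7] spin -0.1 | t 9.05 pos [0.5592 0.0431 0.2077] yaw 99.45 F [-0.1 -0.2 -0.3] w 0.346 gf 0.0 tilt [-0.002 -0.001] q [-0.66  0.37  0.6   1.89 -0.25  0.96  0.22]
```

Request:
{"op": "send_rows", "data": {
  "deltas": "0 0 -0.01 0;0 0 -0.01 0;0 0 -0.01 0;0 0 -0.01 0;0 0 -0.01 0",
  "claw": 0
}}

```text
t: 9.55
eef_pos: [0.5592, 0.0433, 0.2167]
tool_rot: [-0.001, 0.646, 0.763, -0.001]
contact_force: [-0.7, -0.0, -0.6]
gripper_width: -0.001
grasp_force: 0.0
```

```bash
python3 - <<'E'
from f import *
from g import go,S,A,OX
for n in('top','scene'):
    p=shots(n,3);C=cloud(p)
    if n=='scene': cv2.imwrite('pics/k3.png',cv2.resize(p['img'][180:280,270:400,::-1],None,fx=5,fy=5,interpolation=cv2.INTER_CUBIC))
    X=C-np.array([*OX,0]);lx=X[...,0]*np.cos(A)+X[...,1]*np.sin(A);ly=-X[...,0]*np.sin(A)+X[...,1]*np.cos(A)
    for y in range(-45,46,10):
        m=(abs(lx)<.005)&(abs(ly-y/1000)<.005)&(C[...,2]<.16)&(C[...,2]>.12);print(n,y,m.sum(),np.median(C[m][:,2]).round(4) if m.any() else None)
go(S(0,0,.155),99.6)
E
```

```text
top -45 6 0.1424
top -35 0 None
top -25 0 None
top -15 0 None
top -5 0 None
top 5 0 None
top 15 0 None
top 25 0 None
top 35 0 None
top 45 0 None
scene -45 0 None
scene -35 0 None
scene -25 0 None
scene -15 1 0.1433
scene -5 10 0.1431
scene 5 10 0.1427
scene 15 11 0.143
scene 25 9 0.1428
scene 35 14 0.1433
scene 45 11 0.146
delta mm [-0.5  0.8 62.7] spin -0.1 | t 9.85 pos [0.5598 0.0433 0.2177] yaw 99.46 F [-0.6  0.2 -0.4] w 0.002 gf 0.0 tilt [-0. -0.] q [-0.66  0.35  0.6   1.88 -0.24  0.98  0.21]
```

View pics/k3.png

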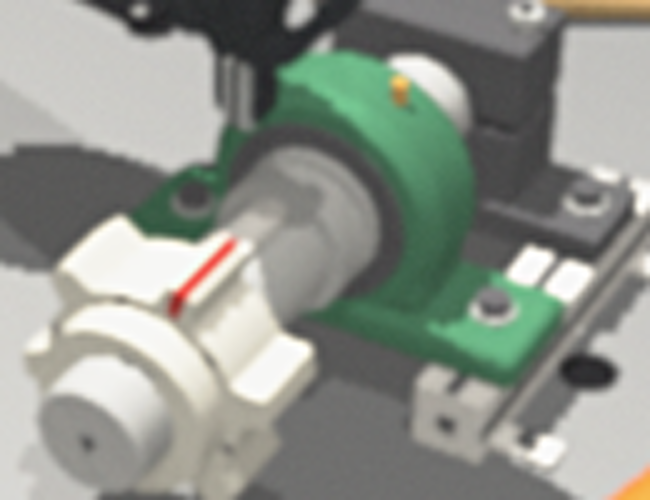

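The crop shows the key lying in the slot at about (270,215), partly in shadow. The depth profile along it is flat at 143 mm. I'll press on both ends with closed fingers to confirm it is seated.

Request:
{"op": "send_rows", "data": {
  "deltas": "-0.018 0.001 0.03 0;-0.018 0.001 0.06 0;-0.018 0.001 0.063 0;-0.018 0.001 0.065 0;-0.018 0.001 0.067 0"
}}

```text
t: 10.35
eef_pos: [0.5645, 0.0262, 0.152]
tool_rot: [0.0, 0.646, 0.763, 0.001]
contact_force: [-5.2, -0.4, 18.8]
gripper_width: 0.001
grasp_force: 9.7
```

Request:
{"op": "send_rows", "data": {
  "deltas": "0 0 0.001 0;0 0 0.001 0"
}}

```text
t: 10.55
eef_pos: [0.5644, 0.0261, 0.1521]
tool_rot: [0.0, 0.646, 0.763, 0.001]
contact_force: [-4.1, -1.0, 10.6]
gripper_width: 0.001
grasp_force: 4.9
```

Request:
{"op": "send_rows", "data": {
  "deltas": "0 0 -0.015 0;0.036 0 -0.015 0;0.036 0 -0.006 0;0.036 0 0 0;0.036 0 0 0"
}}

```text
t: 11.05
eef_pos: [0.5586, 0.0633, 0.1521]
tool_rot: [-0.001, 0.646, 0.763, 0.002]
contact_force: [-5.3, 6.3, 16.7]
gripper_width: 0.0
grasp_force: 7.9
```

```bash
python3 -c "
from g import *
go(S(0,0,.17),99.6)"
```

```text
delta mm [-20.4  -1.3 -18. ] spin -0.1 | t 11.05 pos [0.5586 0.0633 0.1521] yaw 99.53 F [-5.3  6.3 16.7] w 0.0 gf 7.9 tilt [0.001 0.004] q [-0.65  0.44  0.56  1.94 -0.31  0.84  0.24]
```

The press stops at TCP z 0.152 at both ends, so the key's top is at 144 mm and it is fully seated. Next is the sprocket.

Request:
{"op": "send_rows", "data": {
  "deltas": "0 0 -0.03 0;0 0 -0.06 0;-0.03 0.01 -0.07 0;-0.06 0.019 -0.07 0;-0.09 0.019 -0.07 0",
  "claw": 0.5
}}

```text
t: 11.55
eef_pos: [0.5929, -0.0259, 0.2212]
tool_rot: [0.001, 0.646, 0.763, 0.001]
contact_force: [-0.3, 0.1, -0.8]
gripper_width: 0.502
grasp_force: 0.0
```

```bash
python3 - <<'E'
from f import *
from g import *
for n in ['top','scene']:
    p=bot.read_camera(n)
    for q in ['timing_mark']:
      for r in bot.landmark_of(p,q):
        X=np.array(r['xyz'])-[*OX,0];l=[X[0]*np.cos(A)+X[1]*np.sin(A),-X[0]*np.sin(A)+X[1]*np.cos(A),X[2]]
        print(n,np.round(l,4),r['confidence'],np.arctan2(l[0],l[2]-.11))
go(S(.019,-.072,.174),99.6)
E
```

```text
scene [ 0.0229 -0.0712  0.1714] 0.91 0.35765781263488944
delta mm [ 1.   0.3 46.2] spin -0.3 | t 11.75 pos [ 0.5913 -0.026   0.2202] yaw 99.3 F [-0.4  0.8 -0.6] w 0.498 gf 0.0 tilt [ 0. -0.] q [-0.53  0.41  0.62  1.81 -0.28  1.01  0.36]
```

Request:
{"op": "send_rows", "data": {
  "deltas": "0.001 0.003 0.02 0;0.001 0.003 0.035 0;0.001 0.003 0.046 0;0.001 0.003 0.046 0"
}}

```text
t: 12.15
eef_pos: [0.5928, -0.0222, 0.172]
tool_rot: [-0.001, 0.646, 0.763, -0.001]
contact_force: [-0.3, -0.3, -0.3]
gripper_width: 0.499
grasp_force: 0.0
```

Request:
{"op": "send_rows", "data": {
  "deltas": "0 -0.007 0 0;0 -0.014 0 0;0 -0.022 0 0;0 -0.022 0 0;0 -0.022 0 0"
}}

```text
t: 12.65
eef_pos: [0.5723, -0.0265, 0.1743]
tool_rot: [-0.0, 0.646, 0.763, 0.0]
contact_force: [-0.0, 0.3, 0.2]
gripper_width: 0.504
grasp_force: 0.0
```

```bash
python3 -c "
from g import *
go(S(0,-.072,.174),99.6)"
```

```text
delta mm [-1.6  0.2  0.3] spin -0.1 | t 12.65 pos [ 0.5723 -0.0265  0.1743] yaw 99.45 F [-0.   0.3  0.2] w 0.504 gf 0.0 tilt [0.    0.001] q [-0.52  0.43  0.6   1.9  -0.3   0.9   0.39]
```

Request:
{"op": "send_rows", "data": {
  "deltas": "0 0 0 0;0 0 0 0;0 0 0 0;0 0 0 0;0 0 0 0",
  "claw": 0.05,
  "force": 25
}}

```text
t: 13.15
eef_pos: [0.5736, -0.0263, 0.1745]
tool_rot: [0.001, 0.646, 0.763, 0.001]
contact_force: [1.6, 1.0, 5.7]
gripper_width: 0.223
grasp_force: 24.2
```

```bash
python3 - <<'E'
from f import *
from g import *
for n in ['top','scene']:
    p=bot.read_camera(n)
    if n=='scene': cv2.imwrite('pics/k4.png',cv2.resize(p['img'][170:290,260:400,::-1],None,fx=5,fy=5,interpolation=cv2.INTER_CUBIC))
go(S(0,-.072,.174),99.6)
E
```

```text
delta mm [-1.5 -1.2  0.5] spin -0.1 | t 13.25 pos [ 0.5736 -0.0264  0.1745] yaw 99.47 F [1.5 0.9 6. ] w 0.227 gf 24.2 tilt [0.002 0.   ] q [-0.52  0.43  0.59  1.9  -0.3   0.9   0.39]
```

View pics/k4.png

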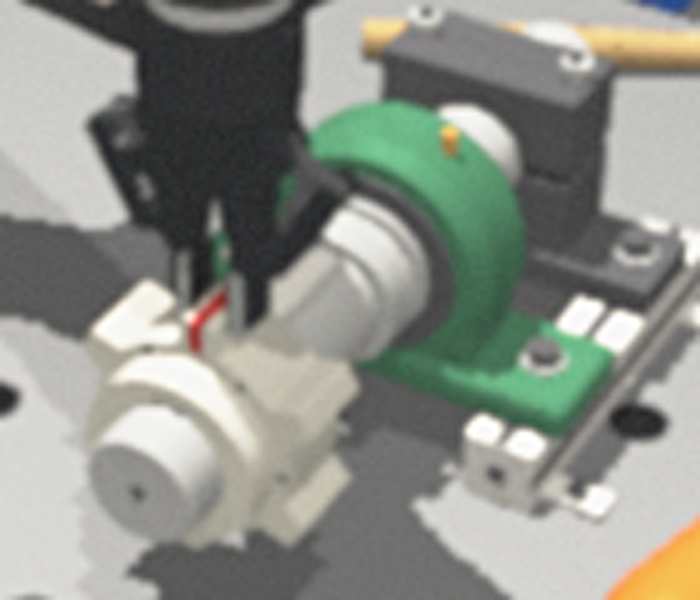

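The crop shows the red-marked tooth, at about (205,315), upright between the fingers. Now I'll slide it.

Request:
{"op": "send_rows", "data": {
  "deltas": "0 -0.001 0 0;0.005 -0.001 0 0;0.01 -0.001 0 0;0.014 -0.001 0 0;0.017 -0.001 0 0"
}}

```text
t: 13.75
eef_pos: [0.57, -0.0099, 0.1746]
tool_rot: [0.001, 0.646, 0.763, 0.001]
contact_force: [4.2, -1.2, 5.8]
gripper_width: 0.225
grasp_force: 24.2
```

Request:
{"op": "send_rows", "data": {
  "deltas": "0.003 0 0 0;0.006 0 0 0;0.009 0 0 0;0.012 0 0 0;0.015 0 0 0"
}}

```text
t: 14.25
eef_pos: [0.5675, 0.0046, 0.1746]
tool_rot: [0.001, 0.646, 0.763, 0.001]
contact_force: [5.5, -1.6, 5.1]
gripper_width: 0.224
grasp_force: 24.2
```

```bash
python3 -c "
from g import *
go(S(0,.013,.174),99.6)"
```

```text
delta mm [51.9 -0.5  0.5] spin -0.1 | t 14.25 pos [0.5675 0.0046 0.1746] yaw 99.45 F [ 5.5 -1.6  5.1] w 0.224 gf 24.2 tilt [ 0.003 -0.001] q [-0.58  0.42  0.59  1.91 -0.3   0.89  0.33]
```

Request:
{"op": "send_rows", "data": {
  "deltas": "0.005 0.001 0 0;0.011 0.001 0 0;0.017 0.001 0 0;0.023 0.001 0 0;0.029 0.001 0 0"
}}

```text
t: 14.75
eef_pos: [0.5632, 0.0333, 0.1745]
tool_rot: [0.001, 0.647, 0.763, 0.0]
contact_force: [2.9, -1.6, 7.0]
gripper_width: 0.225
grasp_force: 24.8
```

Request:
{"op": "send_rows", "data": {
  "deltas": "0.004 0 0 0;0.009 0 0 0;0.014 0 0 0;0.018 0 0 0;0.021 0 0 0"
}}

```text
t: 15.25
eef_pos: [0.5596, 0.0541, 0.1745]
tool_rot: [0.001, 0.646, 0.763, 0.0]
contact_force: [2.9, -1.7, 7.9]
gripper_width: 0.221
grasp_force: 24.8
```

```bash
python3 -c "
from g import *
go(S(0,.013,.174),99.6)"
```

```text
delta mm [ 1.8 -0.8  0.5] spin -0.1 | t 15.25 pos [0.5596 0.0541 0.1745] yaw 99.45 F [ 2.9 -1.7  7.9] w 0.221 gf 24.8 tilt [ 0.001 -0.001] q [-0.67  0.41  0.59  1.92 -0.29  0.89  0.23]
```

Keep going until it stops against the shoulder.

Request:
{"op": "send_rows", "data": {
  "deltas": "0.001 0 0 0;0.002 0 0 0;0.003 0 0 0;0.004 0 0 0;0.005 0 0 0"
}}

```text
t: 15.75
eef_pos: [0.5592, 0.0564, 0.1745]
tool_rot: [0.002, 0.647, 0.762, -0.001]
contact_force: [5.2, -9.0, 6.6]
gripper_width: 0.229
grasp_force: 24.6
```

Request:
{"op": "send_rows", "data": {
  "deltas": "0.001 0 0 0;0.002 0 0 0;0.003 0 0 0;0.004 0 0 0;0.005 0 0 0"
}}

```text
t: 16.25
eef_pos: [0.5591, 0.0566, 0.1746]
tool_rot: [0.004, 0.648, 0.761, -0.002]
contact_force: [7.6, -19.8, 3.7]
gripper_width: 0.227
grasp_force: 24.2
```

```bash
python3 -c "
from g import *
go(S(0,.013,.174),99.6)"
```

```text
delta mm [-0.8 -0.7  0.6] spin -0.4 | t 16.25 pos [0.5591 0.0566 0.1746] yaw 99.16 F [  7.6 -19.8   3.7] w 0.227 gf 24.2 tilt [ 0.004 -0.009] q [-0.68  0.41  0.59  1.93 -0.28  0.89  0.21]
```

Request:
{"op": "send_rows", "data": {
  "deltas": "-0.003 0 0 0;-0.006 0 0 0;-0.006 0 0 0"
}}

```text
t: 16.55
eef_pos: [0.5592, 0.0563, 0.1745]
tool_rot: [0.001, 0.647, 0.762, -0.0]
contact_force: [2.9, -4.3, 7.8]
gripper_width: 0.228
grasp_force: 24.8
```

Request:
{"op": "send_rows", "data": {
  "deltas": "0 0 0 0;0 0 0 0;0 0 0 0;0 0 -0.04 0;0 0 -0.09 0",
  "claw": 0.5
}}

```text
t: 17.05
eef_pos: [0.5559, 0.0585, 0.2623]
tool_rot: [-0.002, 0.646, 0.763, -0.003]
contact_force: [1.7, 0.6, -0.2]
gripper_width: 0.5
grasp_force: 0.0
```

Request:
{"op": "send_rows", "data": {
  "deltas": "-0.03 -0.04 -0.03 0;-0.06 -0.09 -0.05 0;-0.09 -0.14 -0.05 0;-0.1 -0.19 -0.05 0;-0.1 -0.2 -0.05 0"
}}

```text
t: 17.55
eef_pos: [0.3746, -0.075, 0.3131]
tool_rot: [-0.001, 0.647, 0.762, -0.0]
contact_force: [0.1, 0.8, 1.1]
gripper_width: 0.503
grasp_force: 0.0
```

```bash
python3 - <<'E'
from f import *
from g import *
for n in ['top','scene']:
    p=bot.read_camera(n);C=cloud(p)
    im=cv2.resize(p['img'][(170 if n=='scene' else 190):,:,::-1][:120],None,fx=5,fy=5,interpolation=cv2.INTER_CUBIC)
    im=im[:,(1300 if n=='scene' else 1000):][:,:700]
    a=im if n=='top' else np.vstack([a,im])
    for r in bot.landmark_of(p,'timing_mark'):
        X=np.array(r['xyz'])-[*OX,0];l=[X[0]*np.cos(A)+X[1]*np.sin(A),-X[0]*np.sin(A)+X[1]*np.cos(A),X[2]]
        print(n,np.round(l,4),r['confidence'],np.arctan2(l[0],l[2]-.11))
cv2.imwrite('pics/k5.png',cv2.resize(a,None,fx=.5,fy=.5))
go(S(0,.013,.174),99.6)
E
```

```text
top [0.0009 0.013  0.1775] 0.57 0.013118153511928158
scene [0.0017 0.0108 0.1754] 0.6 0.026272611251575265
delta mm [ 96.9 200.1 140.2] spin -0.1 | t 17.75 pos [ 0.3771 -0.073   0.3139] yaw 99.48 F [ 0.1 -0.8  0.4] w 0.501 gf 0.0 tilt [0.001 0.002] q [-0.73 -0.2   0.67  2.12  0.13  1.17  0.05]
```

View pics/k5.png

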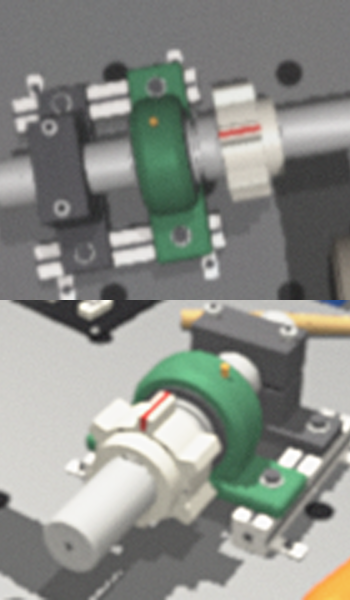

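Both views show the sprocket against the shoulder with the red mark on top. The tooth tip is at stand y = 0.013, the fully home value, and about 0.02 rad from upright. Handing in.

```bash
python3 -c "
from station import bot
print(bot.hand_in())"
```

```text
the job is handed in; nothing more can be done
None
```

The job is handed in: the key is seated in the slot, and the sprocket is fully home on the shoulder with its red-marked tooth up (about 0.02 rad off in the last camera check). The other parts were left alone, and it took about 18 s of the 72 s allowed.

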